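# Seat the marking template on its registration pins

### The job

The aluminium buttonhole template lies askew on top of the two locating pins of the plywood registration board. Nudge it by its edges with the fingertips, without picking it up, until both holes drop over the pins and it lies flat on the board; then push the turn-button round until it stands square across the template's far edge and holds it down. Leave the other things on the table and board where they are.

Things in the scene. Friction and masses are not known exactly. Their poses are not given: they have to be found in the camera images.
- board: Fixed plywood registration board, 250 (x) x 360 (y) x 18 mm; origin at the centre of its underside (top at z = 18 mm), +x away from the robot at zero yaw, z up. Its two steel pins stand 29 mm beyond its centre (+x), at y = +78 and -78 mm, hidden by the template at first. Inked corner marks outline the seated template: centre 5 mm beyond (+x) the board's, axes parallel.
- pin_left (a point): Foot of the left (+y) locating pin, on its axis, at the height of the board's top; axes parallel to the board's. The pin is 10 mm in diameter and 12 mm high: straight for 6 mm, then tapering to a blunt tip 4 mm wide, which leads a hole in from about 4 mm off centre.
- pin_right (a point): Foot of the right (-y) locating pin, the same in shape. Axes parallel to the board's.
- template: Loose aluminium plate, 140 (x) x 220 (y) x 6 mm, 0.36 to 0.56 kg, with two 12 mm holes (24 mm beyond its centre, 78 mm either side) and four slots. Origin: centre of its underside. It starts 18 to 34 mm too near the robot, up to 26 mm left or right, up to 0.1 rad askew, propped on both pin tips with its near (-x) edge on the board. It slides at a few newtons; seated it lies flat with 1 mm play.
- hole_left (a point): Centre of the left (+y) 12 mm hole, at the underside of the template; over pin_left and at its height when seated.
- hole_right (a point): Centre of the right (-y) 12 mm hole, at the underside of the template.
- turn_button (a joint): Angle (rad) of the dark steel turn-button, a bar 62 mm long, 16 wide, 8 thick, its underside 7.5 mm above the board's top (1.5 mm over the seated template). 0: along the board's +y, clear of the template; grows anticlockwise seen from above; 1.57: along the board's -x, square across the template's edge; stop at 1.6. Starts between -0.35 and 0.1, stays where left, turns at about 1 N on its tip.
- button_pivot (a point): The turn-button's pivot axis, at the height of the board's top: 93 mm beyond the board's centre (+x), 18 mm beyond the far edge of the seated template.
- button_tip (a point): Centre of the turn-button's free round end, on its top face, 46 mm from the pivot.
- spool: Bystander: thread spool, 30 mm wide, 46 mm high, on the board's far right corner. Origin at the underside (centre or pivot).
- weight: Bystander: dark steel pattern weight, 38 mm wide, 31 mm high, on the board's far left corner. Origin at the underside (centre or pivot).
- marker: Bystander: white marker pen with black cap, 140 mm long, 12 mm thick, on the table close to the right (-y) side of the board. Origin at the underside (centre or pivot).
- eraser: Bystander: eraser, 45 x 20 x 12 mm, on the table close to the left (+y) side of the board. Origin at the underside (centre or pivot).
- scissors: Bystander: closed scissors with yellow handles, about 160 mm long, lying left of the board. Origin at the underside (centre or pivot).
- phone: Bystander: black phone, 148 x 72 x 8 mm, lying right of the board (it does not move). Origin at the underside (centre or pivot).
- cup: Bystander: clear plastic cup, 95 mm high, right of the board. Origin at the underside (centre or pivot).

How it is judged:
By the outcome, as a careful person would: the job done as asked, in the order asked, and still so for the second after the job is handed in, with the robot touching nothing.
It also fails if it takes over 72 s, if anything falls off the work surface, if the arm or the gripper's body presses on something with over 40 N, if the wrist force passes 120 N, or if a joint passes its speed limit or range.

### The arm

A 6-joint arm with a two-finger parallel gripper is mounted at the origin on the work surface. World frame = base frame: x ahead of the robot, y to its left, z up, the work surface at z = 0. Lengths are in mm, angles in rad, forces in N, time in s.
With the tool pointing down it reaches from about 300 to 875 mm from the base axis. Payload 4.2 kg.
Tool frame: the origin (TCP) lies midway between the tips of the shut fingers; the grasp point (between the pads) lies 19 mm behind it; z points along the fingers, y is the line along which they close (so a half turn about z gives the same grasp; the last joint's range is limited). The gripper opens to 85 mm and grips with 20 to 120 N. Pads are 22 mm wide; open, the fingers measure 114 mm over their backs; the gripper's body (76 mm by 85 mm) begins 54 mm behind the grasp point. The pads swing forward as they close: fully open they stand 13 mm farther back than shut.
Start: joints at [1.105, 0.32, 1.565, -0, 1.257, -0.02], TCP at [247.934, 518.82, 195.338] pointing down, gripper open.
Joint ranges: [-3.11, 3.11], [-0.84, 2.01], [0.21, 2.61], [-1.34, 4.49], [0.05, 2.63], [-2.56, 2.56]. Speed limits (rad/s): [2.57, 2.57, 3.14, 3.14, 3.14, 3.14].

### API

Orientations are given as a unit quaternion [w, x, y, z].
In Python, from cell import env gives the robot as it stands.
- The arm moves only by the tool carry_out, never from a script. Its arguments are lists of equal length, an entry for each row: "grip": the finger opening in m, from 0 to 0.0854; "linear": the shift along the world's x, y, z in m, a list of three; "yaw": the turn about the world's z in degrees. A call has 1 to 20 rows; each row shifts and turns the commanded pose from where the row before left it; what a row does not reach is not made up. A row lasts 1/10 s, in which the tool goes at most 50 mm and 8.59 degrees, less where a joint would pass 70% of its speed; a pose out of reach is approached as far as the arm can. A call is refused whole if a number of a shift passes 0.05 or a number of a turn 8.59, either way. A call with a gripper value outside its range is refused whole. The fingers move at their own pace and stop on an object; the grip force is fixed at half the most. Time passes only in rows, so rows that do not move let the fingers close. It gives the time, the measured TCP pose, the force, the opening and the grip force at its end, in the units of the state.
- env.get_state(): the state, without advancing time (a new reading comes with each control period).
- env.capture(name): name is "scene" or "top" or "wrist"; returns a dict with "img" (480x640x3 uint8, blue, green, red), "vfov" (degrees; the focal length in pixels is half the picture's height over the tangent of half this angle, whatever the lens; pixels are square), "cx", "cy" (the principal point, pixels), "R" (3x3) and "t" (3): a world point X has camera coordinates R X + t; the wrist camera has in their place "mount" (4x4, takes a point from camera to tool coordinates, whose origin is the TCP and whose axes are the flange's). Camera axes: x right, y down, z forward; pixel columns grow to the right and rows downward; lengths in mm; the calibration is good to about 2 mm. A picture is of the moment at which its call begins: read the wrist's pose just before it. There is no depth.
- env.close_job(): hands the job in; it is judged then, once.
The state is a dict: "time_s": time; "qpos": joint angles; "joint_vel": joint speeds; "effort": joint torques, N m; "ee_pos": TCP position; "ee_rot": TCP orientation; "force": force on the tool from outside, world axes, zero at the start; "torque": the same for the moment, N m; "grip_width": finger opening in mm; "grip_force": force on a finger pad.
Only numpy, scipy, OpenCV 4.12 (cv2) and the standard library are available. Lean on these libraries where they do the work, as an engineer would, in place of code of your own. Each camera call takes 0.05 s, during which the arm holds its last target. There are 200 camera calls.

## Working session

There is one attempt and no reset: what is moved stays moved. The work goes in short steps, Python scripts to look and compute and a tool call to move; the robot and the scene stay as the last step left them, time stands still between calls to the robot, and variables do not carry over. Pictures are saved under pics/ and viewed, at most 10 in all, crops included, and the job is handed in when it is done.

Besides the shell and the picture viewer there is one more tool, called after "Call:" by a JSON object that holds its "api" and its "payload", one argument or row to a line. carry_out: Moves the arm, as the interface text tells. Its arguments: {"type":"object","properties":{"grip":{"type":"array"},"linear":{"type":"array"},"yaw":{"type":"array"}},"required":["grip","linear","yaw"]}

```bash
mkdir -p pics; ls
python3 - <<'E'
from cell import env
import cv2,numpy as np
for n in ("top","scene"):
    c=env.capture(n); cv2.imwrite(f"pics/{n}0.png",c["img"]); print(n,c["vfov"],c["cx"],c["cy"],np.round(c["R"],4).tolist(),np.round(c["t"],1).tolist())
s=env.get_state(); print(s)
E
```

```text
pics
top 54.49055818784286 322.59299246615876 241.04837151857686 [[-0.0163, -0.9998, -0.011], [-0.9995, 0.0166, -0.0277], [0.0278, 0.0105, -0.9996]] [-2.3, 520.3, 974.5]
scene 57.903136172822315 323.163200978831 240.51603405590294 [[-0.5932, 0.8051, 0.002], [0.5838, 0.4319, -0.6875], [-0.5543, -0.4066, -0.7262]] [324.6, -270.2, 1301.4]
{'time_s': 0.1, 'qpos': array([ 1.10501273e+00,  3.19977659e-01,  1.56508068e+00,  3.72185489e-06,
        1.25724223e+00, -2.00073090e-02]), 'joint_vel': array([-0.00012776, -0.00157894, -0.00012621, -0.00049523,  0.00279667,
       -0.00048199]), 'effort': array([ 1.73139543e-02, -4.09667337e+01, -2.30014372e+01, -2.81725872e-03,
        7.20305135e-02, -2.68962394e-03]), 'ee_pos': array([247.82815513, 518.62901662, 194.89510802]), 'ee_rot': array([-8.68499897e-05,  2.21047790e-01,  9.75262913e-01, -3.43142359e-04]), 'force': array([-0.09724187,  0.65599568, -0.38949654]), 'torque': array([-0.06271812,  0.00606663,  0.03337977]), 'grip_force': 0.23112823662813753, 'grip_width': 85.43815612877813}
```

View pics/top0.png

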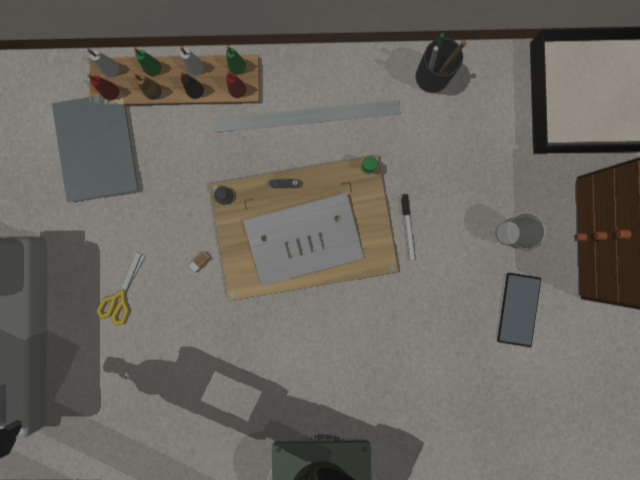

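View pics/scene0.png

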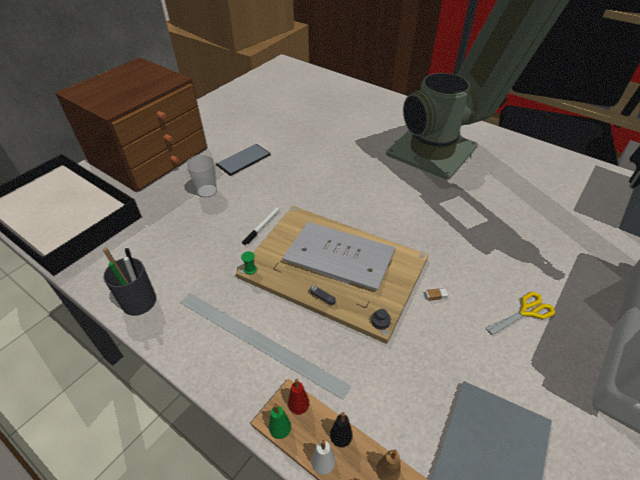

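The top view shows the board corners near (209,183), (381,156), (398,271) and (229,300). The template corners are near (243,220), (349,194), (364,260) and (262,285), and the turn-button runs from about (295,183) to (271,183).

```bash
cat > h.py <<'E'
from cell import env
import numpy as np, cv2
from scipy.spatial.transform import Rotation as Ro
from scipy.optimize import least_squares
def cam(name):
    s=env.get_state(); c=env.capture(name); f=240/np.tan(np.radians(c["vfov"]/2))
    if name=="wrist":
        q=s["ee_rot"]; A=Ro.from_quat([q[1],q[2],q[3],q[0]]).as_matrix(); M=np.array(c["mount"])
        Rw=A@M[:3,:3]; tw=A@M[:3,3]+s["ee_pos"]; c["R"]=Rw.T; c["t"]=-Rw.T@tw
    c["f"]=f; c["R"]=np.array(c["R"]); c["t"]=np.array(c["t"]); return c
def proj(c,X):
    p=np.atleast_2d(X)@c["R"].T+c["t"]; return p[:,:2]/p[:,2:]*c["f"]+[c["cx"],c["cy"]]
def back(c,uv,z):
    uv=np.atleast_2d(uv); d=np.c_[(uv-[c["cx"],c["cy"]])/c["f"],np.ones(len(uv))]@c["R"]; o=-c["R"].T@c["t"]
    return (o+d*((z-o[2])/d[:,2])[:,None])[:,:2]
def fit(P,Q): # planar rigid: local P -> world Q
    g=lambda v:(np.c_[np.cos(v[2])*P[:,0]-np.sin(v[2])*P[:,1]+v[0],np.sin(v[2])*P[:,0]+np.cos(v[2])*P[:,1]+v[1]]-Q).ravel()
    r=least_squares(g,[*Q.mean(0),0]); return r.x,np.round(r.fun.reshape(-1,2),1).tolist()
def loc(b,xy):
    d=np.atleast_2d(xy)-b[:2]; c,s=np.cos(b[2]),np.sin(b[2]); return np.c_[c*d[:,0]+s*d[:,1],-s*d[:,0]+c*d[:,1]]
def wor(b,xy):
    d=np.atleast_2d(xy); c,s=np.cos(b[2]),np.sin(b[2]); return np.c_[c*d[:,0]-s*d[:,1],s*d[:,0]+c*d[:,1]]+b[:2]
BC=np.array([[125,180],[125,-180],[-125,-180],[-125,180]],float); TC=np.array([[70,110],[70,-110],[-70,-110],[-70,110]],float)
E
python3 - <<'E'
from h import *
c=cam("top")
b,r=fit(BC,back(c,[[209,183],[381,156],[398,271],[229,300]],18)); print(b,r)
t,r=fit(TC,back(c,[[243,220],[349,194],[364,260],[262,285]],30)); print(t,r,loc(b,t[:2]),t[2]-b[2])
print(loc(b,back(c,[[295,183],[271,183],[223,195],[370,163]],30)))
w=cam("wrist");print(w["vfov"],w["mount"]); print(env.get_state()["ee_pos"])
E
```

```text
[5.49253168e+02 2.70957437e+01 1.44935376e-01] [[1.4, -1.8], [3.2, 3.0], [-3.6, -2.6], [-0.9, 1.4]]
[5.23030912e+02 2.61835968e+01 2.28099203e-01] [[0.6, -3.3], [0.4, 2.0], [0.4, -1.3], [-1.4, 2.6]] [[-26.07906249   2.88465746]] 0.08316382697216823
[[  92.71879358    3.49061905]
 [ 100.77134614   52.47465952]
 [  92.29432911  154.46351322]
 [ 108.50633977 -155.99704289]]
62.44945899128203 [[-1.60575409e-04 -9.60219106e-01 -2.79247638e-01  7.02448764e+01]
 [ 9.99999877e-01 -2.85007177e-04  4.04995181e-04 -3.77661554e-01]
 [-4.68471692e-04 -2.79247539e-01  9.60219034e-01 -1.77565020e+02]
 [ 0.00000000e+00  0.00000000e+00  0.00000000e+00  1.00000000e+00]]
[247.81016594 518.59276279 194.93635424]
```

Call:
{"api": "carry_out", "payload": {
  "grip": [0.085,0.085,0.085,0.085,0.085,0.085,0.085,0.085,0.085,0.085,0.085,0.085,0.085,0.085,0.085,0.085,0.085],
  "linear": [
    [0.018,-0.031,0],
    [0.018,-0.031,0],
    [0.018,-0.031,0],
    [0.018,-0.031,0],
    [0.018,-0.031,0],
    [0.018,-0.031,0],
    [0.018,-0.031,0],
    [0.018,-0.031,0],
    [0.018,-0.031,-0.005],
    [0.018,-0.031,-0.005],
    [0.018,-0.031,-0.005],
    [0.018,-0.031,-0.005],
    [0.018,-0.031,-0.005],
    [0.018,-0.031,-0.01],
    [0.018,-0.031,-0.01],
    [0.012,-0.03,-0.005],
    [0,0,0]
  ],
  "yaw": [2.2,2.2,2.2,2.2,2.2,2.2,2.2,2.2,2.2,2.2,2.2,2.2,2.2,2.2,2.2,0.9,0]
}}

```text
time_s: 1.9
ee_pos: [530.4, 20.7, 143.9]
ee_rot: [-0.001, -0.071, 0.997, -0.0]
force: [-0.3, -0.4, -1.3]
grip_width: 84.9
grip_force: 0.0
```

Run:
```python
from h import *
c=cam("wrist"); cv2.imwrite("pics/w1.png",c["img"]); s=env.get_state(); print(s["time_s"],s["ee_pos"],s["ee_rot"])
```

```text
1.95 [529.7829786   22.45427466 144.38010423] [-1.05853099e-03 -7.12654212e-02  9.97456812e-01  1.62806976e-04]
```

View pics/w1.png

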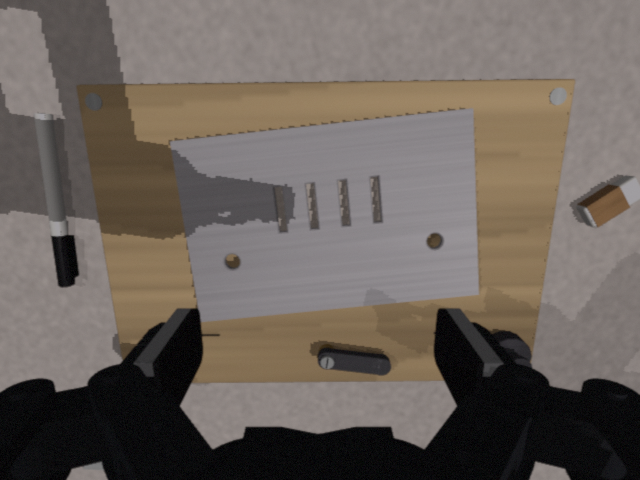

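The wrist view is upside down, with far toward the bottom:
- **Board corners:** (79,86), (575,80), (536,381), (120,383).
- **Template corners:** (171,141), (473,108), (480,295), (202,321).
- **Holes:** (233,261) and (435,241).
- **Button:** pivot (327,362), pointing right to about (388,366).

```bash
cat >> h.py <<'E'
def corner(c,uv): 
    g=cv2.cvtColor(c["img"],cv2.COLOR_BGR2GRAY); p=np.array(uv,np.float32).reshape(-1,1,2)
    return cv2.cornerSubPix(g,p,(6,6),(-1,-1),(3,30,.01)).reshape(-1,2)
def board(c,uv):
    P=np.c_[BC,np.full(4,18.)]
    r=least_squares(lambda v:(proj(c,np.c_[wor(v,BC),P[:,2]])-uv).ravel(),[549,27,.145]); return r.x,np.round(r.fun.reshape(-1,2),1).tolist()
TP=np.array([[-70,-110,6],[-70,110,6],[70,110,6],[70,-110,6],[24,-78,6],[24,78,6]],float)
def tmpl(c,uv,b,tilt=True):  # template pose in board frame (x,y,yaw, pitch height fitted)
    def pts(v):
        a=v[3] if tilt else 0.; x=TP[:,0]+70; X=np.c_[x*np.cos(a)-TP[:,2]*np.sin(a)-70, TP[:,1], 18+x*np.sin(a)+TP[:,2]*np.cos(a)]
        return np.c_[wor(b,wor(v[:3],X[:,:2])),X[:,2]]
    r=least_squares(lambda v:(proj(c,pts(v))-uv).ravel(),[-26,3,.08,.09]); return r.x,np.round(r.fun.reshape(-1,2),1).tolist()
E
python3 - <<'E'
from h import *
c=cam("wrist")
ub=[[79,86],[575,80],[536,381],[120,383]]; ub2=corner(c,ub); print(ub2.tolist())
b,r=board(c,np.array(ub2)[[2,3,0,1]]); print("board",b,r)
b1,r=board(c,np.array(ub)[[2,3,0,1]]); print("board raw",b1,r)
ut=[[171,141],[473,108],[480,295],[202,321],[233,261],[435,241]]; u2=np.r_[corner(c,ut[:4]),ut[4:]];print(u2.tolist())
for u in (np.array(ut),u2): print(tmpl(c,u,b,True),'\n',tmpl(c,u,b,False))
p=loc(b,back(c,[[327,362],[388,366]],33.5));print("btn",p)
print("eraser,marker",loc(b,back(c,[[577,205],[600,227],[640,195],[47,115],[64,285]],6)))
E
```

```text
[[73.32173919677734, 85.34695434570312], [572.470458984375, 80.08745574951172], [536.0, 381.0], [120.0, 383.0]]
board [5.51130807e+02 3.06993842e+01 1.55182388e-01] [[-7.4, -0.1], [4.3, 2.5], [-0.8, -0.3], [3.4, -1.8]]
board raw [5.51120530e+02 3.25078153e+01 1.52191797e-01] [[-5.9, 0.7], [5.8, 2.2], [-3.6, -1.4], [3.7, -0.6]]
[[166.77890014648438, 145.03028869628906], [473.0, 108.0], [480.0, 295.0], [202.0, 321.0], [233.0, 261.0], [435.0, 241.0]]
(array([-25.30076427,   4.03500178,   0.09229224,   0.0874341 ]), [[-0.3, 0.1], [1.1, -0.2], [-0.7, -0.5], [-0.5, 0.3], [-0.2, 0.5], [0.4, 0.1]]) 
 (array([-23.97179672,   4.2862954 ,   0.09271946,   0.09      ]), [[0.4, 2.8], [1.2, 2.4], [-6.4, -3.9], [4.4, -3.9], [2.6, -0.2], [-2.3, -0.1]])
(array([-24.71478773,   3.4065632 ,   0.09974902,   0.08190809]), [[2.7, -1.8], [-0.6, -0.4], [-1.3, -1.1], [-0.1, 1.5], [-0.4, 1.7], [-0.4, -0.0]]) 
 (array([-23.44105362,   3.63105473,   0.10013794,   0.09      ]), [[3.3, 0.8], [-0.5, 2.1], [-6.6, -4.3], [4.5, -2.5], [2.2, 1.1], [-3.0, -0.2]])
btn [[93.4905772   0.64047295]
 [97.9506635  51.4483715 ]]
eraser,marker [[ -30.8291869   204.22837354]
 [ -12.24506956  226.21928049]
 [ -38.33203147  253.46203608]
 [-105.36281323 -210.18873175]
 [  33.10942171 -223.69692201]]
```

Run:
```python
from h import *
c=cam("wrist"); im=c["img"]; s=env.get_state(); print(s["ee_pos"])
ub=np.array([[79,86],[575,80],[536,381],[120,383]],float)
hsv=cv2.cvtColor(im,cv2.COLOR_BGR2HSV); wood=((hsv[...,1]>70)&(hsv[...,0]>8)&(hsv[...,0]<30)&(hsv[...,2]>50)).astype(float)
wood=cv2.GaussianBlur(wood,(5,5),0)
# outer edge along normals, robust line fits
L=[];cen=ub.mean(0)
for i,(lo,hi) in enumerate([(.08,.92),(.1,.7),(.25,.75),(.3,.92)]):
    a,b=ub[i],ub[(i+1)%4]; n=np.array([(b-a)[1],-(b-a)[0]]); n/=np.linalg.norm(n); n*=np.sign(n@(a-cen)); pts=[]
    for k in np.linspace(lo,hi,60):
        for o in np.arange(12,-12,-.25):
            p=a+k*(b-a)+o*n; x,y=p.round().astype(int)
            if 0<=x<640 and 0<=y<480 and cv2.getRectSubPix(wood.astype(np.float32),(1,1),(float(p[0]),float(p[1])))[0,0]>.5: pts.append(p);break
    pts=np.array(pts,np.float32); l=cv2.fitLine(pts,cv2.DIST_HUBER,0,.01,.01).ravel(); L.append(np.cross([l[2],l[3],1],[l[2]+l[0],l[3]+l[1],1]))
    res=np.abs((pts-l[2:])@[-l[1],l[0]]);print(len(pts),np.median(res).round(2))
cs=[]
for i in range(4):
    p=np.cross(L[i-1],L[i]);cs.append(p[:2]/p[2])
cs=np.array(cs);print(cs.round(1).tolist())
b,r=board(c,cs[[2,3,0,1]]);print(b,r)
v=im.copy()
for p in proj(c,np.c_[wor(b,np.r_[BC,[[29,78],[29,-78],[93,0],[75,110],[75,-110],[-65,110],[-65,-110]]]),np.full(11,18.)]): cv2.circle(v,tuple(p.round().astype(int).tolist()),3,(0,0,255),1)
for p in cs: cv2.circle(v,tuple(p.round().astype(int).tolist()),3,(0,255,0),1)
cv2.imwrite("pics/w1o.png",cv2.resize(v,(800,600),interpolation=cv2.INTER_CUBIC))
```

```text
[529.44956382  24.19788364 145.09425996]
60 0.2
60 0.14
60 0.18
60 0.14
[[72.3, 85.1], [569.4, 79.9], [523.0, 378.7], [123.1, 382.5]]
[5.51282466e+02 2.92802720e+01 1.53977969e-01] [[1.9, 2.4], [-1.9, 2.2], [-2.8, -0.7], [2.9, -0.9]]
```

View pics/w1o.png

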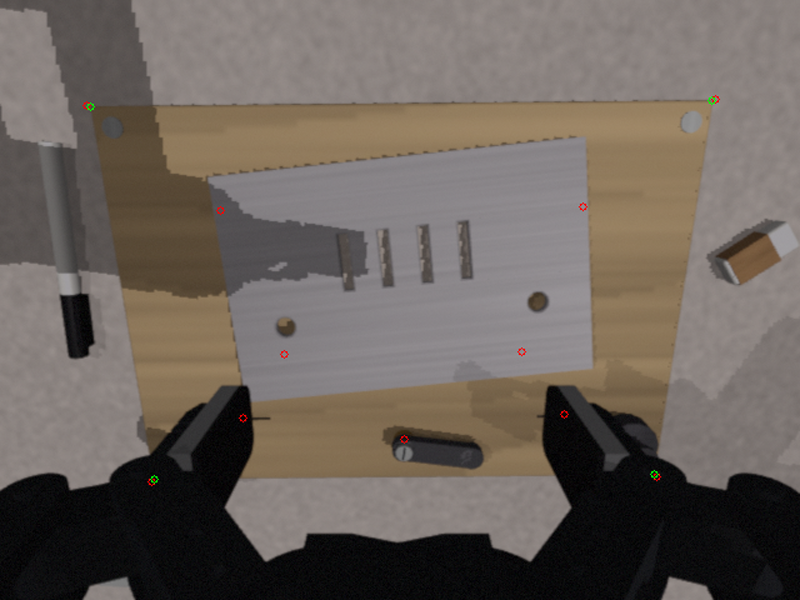

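The overlay fits the board well. The template corners at full scale are (167,142), (468,110), (474,294) and (197,321), with holes at (229,261) and (430,241). The arm settled about 3 mm after the first picture.

Run:
```python
from h import *
c=cam("wrist"); s=env.get_state(); print(s["time_s"],s["ee_pos"],s["ee_rot"])
cs=np.array([[72.3, 85.1], [569.4, 79.9], [523.0, 378.7], [123.1, 382.5]])
b,r=board(c,cs[[2,3,0,1]]); print(b)
u=np.array([[167.2,142.4],[468,109.6],[474.4,293.6],[196.8,320.8],[228.8,260.8],[430.4,240.8]])
t,r=tmpl(c,u,b);print(t,r)
# camera pitch/roll correction, board points + template jointly
def f(v):
    d=dict(c); d["R"]=Ro.from_rotvec(v[3:6]).as_matrix()@c["R"]; d["t"]=Ro.from_rotvec(v[3:6]).as_matrix()@c["t"]
    return np.r_[(proj(d,np.c_[wor(v[:3],BC),np.full(4,18.)])-cs[[2,3,0,1]]).ravel(), v[3:6]*200]
q=least_squares(f,[*b,0,0,0]);print(q.x,np.round(q.fun,1))
b2=q.x[:3]; d=dict(c); A=Ro.from_rotvec(q.x[3:6]).as_matrix(); d["R"]=A@c["R"]; d["t"]=A@c["t"]
t,r=tmpl(d,u,b2);print(t,r)
print("btn",loc(b2,back(d,[[322.8,362.4],[386,368.5]],33.5)),loc(b,back(c,[[322.8,362.4],[386,368.5]],33.5)))
print("tcp in board",loc(b,s["ee_pos"][:2]),loc(b2,s["ee_pos"][:2]))
A=Ro.from_quat(np.roll(s["ee_rot"],-1)).as_matrix(); print("tool x yaw",np.arctan2(A[1,0],A[0,0]), b[2]-np.pi)
```

```text
2.1 [529.47246157  24.56146568 145.38282592] [-1.88612625e-04 -7.30929362e-02  9.97325081e-01  2.63537660e-04]
[5.51311888e+02 3.00108799e+01 1.55202901e-01]
[-24.91711595   3.01130879   0.09454666   0.08124075] [[-0.9, -0.7], [0.8, -1.0], [-0.5, 0.7], [0.9, 0.1], [-0.1, 0.7], [-0.2, 0.5]]
[ 5.54250867e+02  3.08082981e+01  1.55126592e-01  8.66098053e-03
 -8.55963197e-04 -2.40970563e-04] [ 0.6  1.1 -0.7  1.1 -2.7 -0.1  2.8 -0.2  1.7 -0.2 -0. ]
[-25.30150199   2.91996164   0.09462505   0.08989954] [[-0.9, -0.7], [0.8, -1.0], [-0.5, 0.7], [0.9, 0.1], [-0.1, 0.7], [-0.2, 0.5]]
btn [[ 94.91250908  -0.10308232]
 [101.39816163  53.11027578]] [[ 9.43596503e+01 -2.30460225e-02]
 [ 1.00746359e+02  5.28699587e+01]]
tcp in board [[-22.41929383  -2.00796248]] [[-25.44603394  -2.34342853]]
tool x yaw -2.995276198009152 -2.9863897521916054
```

Call:
{"api": "carry_out", "payload": {
  "grip": [0.085,0.085,0.085,0.085,0.085,0.085,0.085,0.085,0.085,0.085,0.085,0.085,0.085,0.085,0.085,0.085],
  "linear": [
    [-0.0165,-0.0022,0],
    [-0.0165,-0.0022,0],
    [-0.0165,-0.0022,-0.01],
    [-0.0165,-0.0022,-0.015],
    [-0.0165,-0.0022,-0.015],
    [-0.0165,-0.0022,-0.015],
    [0,0,-0.015],
    [0,0,-0.015],
    [0,0,-0.015],
    [0,0,-0.01],
    [0,0,-0.01],
    [0,0,-0.008],
    [0,0,-0.004],
    [0,0,0],
    [0,0,0],
    [0,0,0]
  ],
  "yaw": [0.5,0,0,0,0,0,0,0,0,0,0,0,0,0,0,0]
}}

```text
time_s: 3.7
ee_pos: [431.3, 10.6, 13.7]
ee_rot: [0.0, -0.077, 0.997, 0.0]
force: [-0.6, 1.2, -0.3]
grip_width: 84.7
grip_force: 0.0
```

Call:
{"api": "carry_out", "payload": {
  "grip": [0.085,0.085,0.085,0.085,0.085],
  "linear": [
    [0,0,-0.003],
    [0,0,-0.002],
    [0,0,-0.001],
    [0,0,0],
    [0,0,0]
  ],
  "yaw": [0,0,0,0,0]
}}

```text
time_s: 4.2
ee_pos: [430.9, 10.6, 7.3]
ee_rot: [-0.0, -0.077, 0.997, 0.0]
force: [-0.2, 0.0, -1.1]
grip_width: 84.8
grip_force: 0.0
```

Run:
```python
from h import *
c=cam("wrist"); cv2.imwrite("pics/w2.png",c["img"]); s=env.get_state(); print(s["time_s"],s["ee_pos"],s["ee_rot"],s["force"])
```

```text
4.25 [430.97884054  10.62093032   7.34817979] [ 2.36857200e-05 -7.72168763e-02  9.97014318e-01  4.69626870e-05] [-0.19236427  0.06332697 -0.69372222]
```

View pics/w2.png

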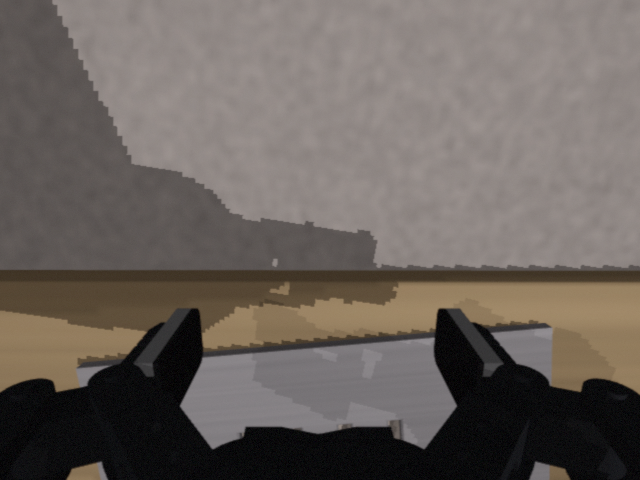

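Run:
```python
from h import *
c=cam("wrist"); M=np.linalg.inv(np.array(c["mount"])); b=[551.3,30,.155]
for p in [(11,42,-13),(-11,42,-13),(11,57,-13),(-11,57,-13),(-11,42,-50)]:
    q=M[:3,:3]@p+M[:3,3]; print(p,(q[:2]/q[2]*c["f"]+[c["cx"],c["cy"]]).round())
print(loc(b,back(c,[[78,365],[550,325]],24)), loc(b,env.get_state()["ee_pos"][:2]))
t=[-24.9,3,.0945]; print(wor(t,[[-70,-110],[-70,110]]))
print(loc(b,back(c,[[0,270],[640,270]],18)))
```

```text
(11, 42, -13) [415. 269.]
(-11, 42, -13) [411. 314.]
(11, 57, -13) [449. 269.]
(-11, 57, -13) [444. 314.]
(-11, 42, -50) [434. 360.]
[[ -86.74503897 -112.75213889]
 [-107.21222774  103.31373642]] [[-121.85783183   -0.55740218]]
[[ -84.20813853 -113.11436045]
 [-104.96720903  105.90404286]]
[[-131.4847009  -143.57209294]
 [-131.30923148  143.06941345]]
```

The fingertips appear at about (200,310) and (437,310). The template's near edge runs from (78,365) to (550,325), clear ahead of them. I'll feel for the board surface.

Call:
{"api": "carry_out", "payload": {
  "grip": [0.085,0.085,0.085,0.085,0.085],
  "linear": [
    [0,0,-0.001],
    [0,0,-0.001],
    [0,0,-0.001],
    [0,0,0],
    [0,0,0]
  ],
  "yaw": [0,0,0,0,0]
}}

```text
time_s: 4.8
ee_pos: [430.9, 10.6, 4.3]
ee_rot: [-0.0, -0.077, 0.997, 0.0]
force: [-0.6, -0.4, -1.1]
grip_width: 84.8
grip_force: 0.0
```

Call:
{"api": "carry_out", "payload": {
  "grip": [0.085,0.085,0.085,0.085],
  "linear": [
    [0,0,-0.001],
    [0,0,-0.001],
    [0,0,0],
    [0,0,0]
  ],
  "yaw": [0,0,0,0]
}}

```text
time_s: 5.2
ee_pos: [430.9, 10.6, 2.3]
ee_rot: [-0.0, -0.077, 0.997, 0.0]
force: [-0.4, 0.7, -1.6]
grip_width: 85.3
grip_force: 0.0
```

Call:
{"api": "carry_out", "payload": {
  "grip": [0.085,0.085,0.085,0.085],
  "linear": [
    [0,0,-0.001],
    [0,0,-0.001],
    [0,0,0],
    [0,0,0]
  ],
  "yaw": [0,0,0,0]
}}

```text
time_s: 5.6
ee_pos: [430.9, 10.6, 0.3]
ee_rot: [-0.0, -0.077, 0.997, 0.0]
force: [-0.3, 0.3, -1.6]
grip_width: 84.8
grip_force: 0.0
```

Call:
{"api": "carry_out", "payload": {
  "grip": [0.085,0.085,0.085,0.085],
  "linear": [
    [0,0,-0.001],
    [0,0,-0.001],
    [0,0,0],
    [0,0,0]
  ],
  "yaw": [0,0,0,0]
}}

```text
time_s: 6.0
ee_pos: [430.9, 10.6, -1.7]
ee_rot: [-0.0, -0.077, 0.997, 0.0]
force: [-0.5, 1.3, -1.0]
grip_width: 84.8
grip_force: 0.0
```

Call:
{"api": "carry_out", "payload": {
  "grip": [0.085,0.085,0.085,0.04,0.04,0.04,0.04,0.04,0.04,0.04,0.04],
  "linear": [
    [0,0,0.01],
    [0,0,0.01],
    [0,0,0.01],
    [0,0,0],
    [0,0,0],
    [0,0,0],
    [0,0,0],
    [0,0,-0.002],
    [0,0,-0.002],
    [0,0,-0.002],
    [0,0,0]
  ],
  "yaw": [0,0,0,0,0,0,0,0,0,0,0]
}}

```text
time_s: 7.1
ee_pos: [430.6, 10.6, 21.9]
ee_rot: [-0.001, -0.077, 0.997, 0.0]
force: [-0.3, -0.0, -2.0]
grip_width: 40.1
grip_force: 0.0
```

Call:
{"api": "carry_out", "payload": {
  "grip": [0.04,0.04,0.04,0.04],
  "linear": [
    [0,0,-0.002],
    [0,0,-0.001],
    [0,0,0],
    [0,0,0]
  ],
  "yaw": [0,0,0,0]
}}

```text
time_s: 7.5
ee_pos: [430.9, 10.6, 19.3]
ee_rot: [-0.0, -0.077, 0.997, 0.0]
force: [0.1, -0.5, -0.3]
grip_width: 39.8
grip_force: 0.0
```

Run:
```python
from h import *
c=cam("wrist"); cv2.imwrite("pics/w3.png",c["img"]); s=env.get_state(); print(s["time_s"],s["ee_pos"],s["force"],s["grip_width"])
```

```text
7.55 [431.0020048   10.62105017  19.38834839] [-0.13637603  0.49537164 -0.78641825] 40.10227833784773
```

View pics/w3.png

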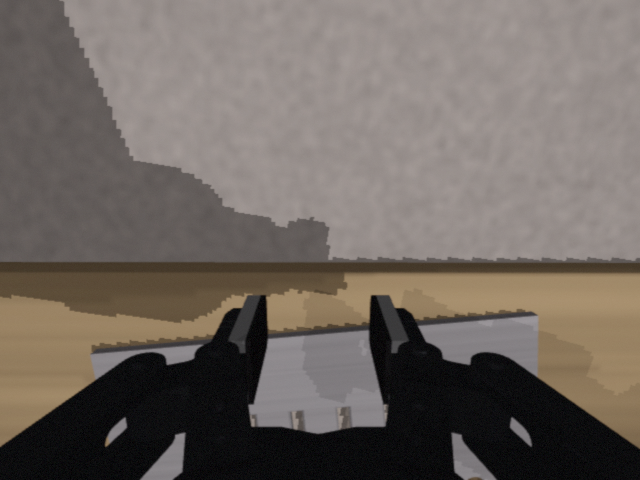

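Here the tips, 40 mm apart, show at (267,296) and (370,296), with the board's near top edge at row 272. I'll keep feeling downward.

Call:
{"api": "carry_out", "payload": {
  "grip": [0.04,0.04,0.04,0.04],
  "linear": [
    [0,0,-0.001],
    [0,0,-0.001],
    [0,0,0],
    [0,0,0]
  ],
  "yaw": [0,0,0,0]
}}

```text
time_s: 7.95
ee_pos: [430.9, 10.6, 17.3]
ee_rot: [-0.0, -0.077, 0.997, 0.0]
force: [-0.9, 0.3, -1.4]
grip_width: 39.9
grip_force: 0.0
```

Call:
{"api": "carry_out", "payload": {
  "grip": [0.04,0.04,0.04,0.04],
  "linear": [
    [0,0,-0.001],
    [0,0,-0.001],
    [0,0,0],
    [0,0,0]
  ],
  "yaw": [0,0,0,0]
}}

```text
time_s: 8.35
ee_pos: [430.9, 10.6, 15.3]
ee_rot: [-0.0, -0.077, 0.997, 0.0]
force: [0.3, 0.4, -2.2]
grip_width: 40.1
grip_force: 0.0
```

Call:
{"api": "carry_out", "payload": {
  "grip": [0.04,0.04,0.04,0.04],
  "linear": [
    [0,0,-0.001],
    [0,0,-0.001],
    [0,0,-0.001],
    [0,0,0]
  ],
  "yaw": [0,0,0,0]
}}

```text
time_s: 8.75
ee_pos: [430.8, 10.6, 12.2]
ee_rot: [-0.0, -0.077, 0.997, 0.0]
force: [0.3, 0.3, -1.6]
grip_width: 40.3
grip_force: 0.0
```

Call:
{"api": "carry_out", "payload": {
  "grip": [0.04,0.04,0.04,0.04],
  "linear": [
    [0,0,-0.001],
    [0,0,-0.001],
    [0,0,-0.001],
    [0,0,0]
  ],
  "yaw": [0,0,0,0]
}}

```text
time_s: 9.15
ee_pos: [430.8, 10.6, 9.2]
ee_rot: [-0.0, -0.077, 0.997, 0.0]
force: [-0.4, -0.7, -0.8]
grip_width: 40.3
grip_force: 0.0
```

Run:
```python
from h import *
c=cam("scene"); s=env.get_state(); b=[551.3,30,.155]
im=c["img"]; x0,y0=290,110
p=s["ee_pos"]; A=Ro.from_quat(np.roll(s["ee_rot"],-1)).as_matrix()
P=[p,p+A@[-11,20,0],p+A@[-11,-20,0],p+A@[-11,20,-40],p+A@[-11,-20,-40]]
v=cv2.resize(im[y0:y0+150,x0:x0+200],(800,600),interpolation=cv2.INTER_CUBIC)
for q in np.r_[proj(c,P),proj(c,np.c_[wor(b,np.r_[BC,[[-125,0]]]),np.full(5,18.)])]:
    print(q.round(1)); cv2.circle(v,tuple(((q-[x0,y0]+.5)*4).round().astype(int).tolist()),4,(0,0,255),1)
cv2.imwrite("pics/s3.png",v)
```

```text
[355.2 232.1]
[360.9 237.8]
[345.8 232.2]
[362.  225.9]
[346.5 220.3]
[387.3 340.7]
[233.9 273.4]
[291.7 205.6]
[428.  254.7]
[356.1 228.8]
```

View pics/s3.png

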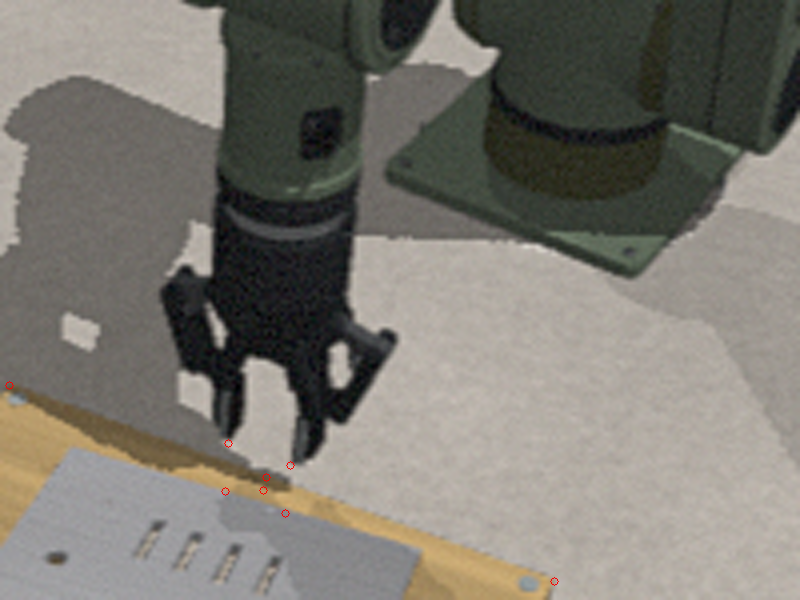

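The scene crop shows the open fingertips at crop pixels (228,437) and (297,462). That is about 35–40 mm above the reported TCP, so the tips are still clear of the board and I can go lower.

Call:
{"api": "carry_out", "payload": {
  "grip": [0.06,0.06,0.06,0.06,0.06,0.06,0.06,0.06],
  "linear": [
    [0,0,-0.003],
    [0,0,-0.003],
    [0,0,-0.003],
    [0,0,-0.003],
    [0,0,-0.003],
    [0,0,-0.002],
    [0,0,0],
    [0,0,0]
  ],
  "yaw": [0,0,0,0,0,0,0,0]
}}

```text
time_s: 10.0
ee_pos: [431.0, 10.6, -7.7]
ee_rot: [0.0, -0.077, 0.997, 0.0]
force: [1.2, -0.5, -2.3]
grip_width: 59.9
grip_force: 0.0
```

Call:
{"api": "carry_out", "payload": {
  "grip": [0.06,0.06,0.06,0.06],
  "linear": [
    [0,0,-0.001],
    [0,0,-0.001],
    [0,0,-0.001],
    [0,0,0]
  ],
  "yaw": [0,0,0,0]
}}

```text
time_s: 10.4
ee_pos: [430.8, 10.6, -10.8]
ee_rot: [-0.0, -0.077, 0.997, 0.0]
force: [-0.4, -0.1, -0.9]
grip_width: 60.1
grip_force: 0.0
```

Call:
{"api": "carry_out", "payload": {
  "grip": [0.06,0.06,0.06,0.06],
  "linear": [
    [0,0,-0.001],
    [0,0,-0.001],
    [0,0,0],
    [0,0,0]
  ],
  "yaw": [0,0,0,0]
}}

```text
time_s: 10.8
ee_pos: [430.9, 10.6, -12.7]
ee_rot: [-0.0, -0.077, 0.997, 0.0]
force: [-1.2, 0.7, -1.8]
grip_width: 60.2
grip_force: 0.0
```

Call:
{"api": "carry_out", "payload": {
  "grip": [0.06,0.06,0.06,0.06],
  "linear": [
    [0,0,-0.001],
    [0,0,-0.001],
    [0,0,-0.001],
    [0,0,0]
  ],
  "yaw": [0,0,0,0]
}}

```text
time_s: 11.2
ee_pos: [430.8, 10.6, -15.8]
ee_rot: [-0.0, -0.077, 0.997, 0.0]
force: [0.9, 0.0, -1.4]
grip_width: 59.8
grip_force: 0.0
```

Call:
{"api": "carry_out", "payload": {
  "grip": [0.06,0.06,0.06,0.06],
  "linear": [
    [0,0,-0.001],
    [0,0,-0.001],
    [0,0,0],
    [0,0,0]
  ],
  "yaw": [0,0,0,0]
}}

```text
time_s: 11.6
ee_pos: [430.9, 10.6, -17.7]
ee_rot: [-0.0, -0.077, 0.997, 0.0]
force: [0.7, -0.4, -1.3]
grip_width: 60.1
grip_force: 0.0
```

Call:
{"api": "carry_out", "payload": {
  "grip": [0.06,0.06,0.06,0.06],
  "linear": [
    [0,0,-0.001],
    [0,0,-0.001],
    [0,0,0],
    [0,0,0]
  ],
  "yaw": [0,0,0,0]
}}

```text
time_s: 12.0
ee_pos: [430.9, 10.6, -19.7]
ee_rot: [-0.0, -0.077, 0.997, 0.0]
force: [0.2, -0.7, -1.3]
grip_width: 60.5
grip_force: 0.0
```

Call:
{"api": "carry_out", "payload": {
  "grip": [0.06,0.06,0.06,0.06],
  "linear": [
    [0,0,-0.001],
    [0,0,-0.001],
    [0,0,0],
    [0,0,0]
  ],
  "yaw": [0,0,0,0]
}}

```text
time_s: 12.4
ee_pos: [430.9, 10.6, -21.7]
ee_rot: [-0.0, -0.077, 0.997, 0.0]
force: [1.7, 0.8, -1.6]
grip_width: 60.1
grip_force: 0.0
```

Call:
{"api": "carry_out", "payload": {
  "grip": [0.06,0.06,0.06,0.06],
  "linear": [
    [0,0,-0.001],
    [0,0,-0.001],
    [0,0,0],
    [0,0,0]
  ],
  "yaw": [0,0,0,0]
}}

```text
time_s: 12.8
ee_pos: [431.0, 10.6, -23.1]
ee_rot: [0.0, -0.077, 0.997, 0.0]
force: [-1.5, 0.2, 6.5]
grip_width: 60.3
grip_force: 3.7
```

Board contact came at TCP z = -22.5. I'll raise slightly and push the template square, stopping short of the pins.

Call:
{"api": "carry_out", "payload": {
  "grip": [0.06,0.06,0.06,0.06,0.06,0.06,0.06,0.06,0.06,0.06,0.06],
  "linear": [
    [0,0,0.002],
    [0,0,0.001],
    [0.002,0.0003,0],
    [0.002,0.0003,0],
    [0.002,0.0003,0],
    [0.002,0.0003,0],
    [0.002,0.0003,0],
    [0.002,0.0003,0],
    [0.002,0.0003,0],
    [0.002,0.0003,0],
    [0,0,0]
  ],
  "yaw": [0,0,0,0,0,0,0,0,0,0,0]
}}

```text
time_s: 13.9
ee_pos: [446.4, 13.1, -20.8]
ee_rot: [-0.001, -0.077, 0.997, 0.0]
force: [-2.4, 0.8, -1.6]
grip_width: 60.4
grip_force: 1.3
```

Call:
{"api": "carry_out", "payload": {
  "grip": [0.06,0.06,0.06,0.06,0.06],
  "linear": [
    [0.002,0.0003,0],
    [0.002,0.0003,0],
    [0.002,0.0003,0],
    [0.002,0.0003,0],
    [0.002,0.0003,0]
  ],
  "yaw": [0,0,0,0,0]
}}

```text
time_s: 14.4
ee_pos: [457.2, 14.6, -20.7]
ee_rot: [0.0, -0.077, 0.997, 0.0]
force: [-2.8, 0.9, -1.9]
grip_width: 59.9
grip_force: 1.1
```

Call:
{"api": "carry_out", "payload": {
  "grip": [0.06,0.06,0.06,0.06,0.06,0.06,0.06,0.06,0.06,0.06,0.06,0.06,0.06,0.06,0.06,0.06,0.06,0.06],
  "linear": [
    [0.002,0.0003,0],
    [0.002,0.0003,0],
    [-0.003,0,0],
    [-0.007,-0.001,0],
    [0,0,0.015],
    [0,0,0.03],
    [0,0,0.04],
    [0.01,0,0.04],
    [0.02,0.003,0.04],
    [0.02,0.003,0],
    [0.02,0.003,0],
    [0,0,0],
    [0,0,0],
    [0,0,0],
    [0,0,0],
    [0,0,0],
    [0,0,0],
    [0,0,0]
  ],
  "yaw": [0,0,0,0,0,0,0,0,0,0,0,0,0,0,0,0,0,0]
}}

```text
time_s: 16.2
ee_pos: [520.8, 23.1, 144.4]
ee_rot: [0.0, -0.077, 0.997, 0.0]
force: [0.2, 0.3, -1.8]
grip_width: 59.8
grip_force: 0.0
```

```bash
cat >> h.py <<'E'
def quad(c,ub,wood,outer,rng,w=14):
    """refine polygon: edge = transition along normals; outer: scan inwards for wood, else scan outwards from inside for wood"""
    L=[];cen=ub.mean(0); m=cv2.GaussianBlur(wood.astype(np.float32),(5,5),0); n_=[]
    for i,(lo,hi) in enumerate(rng):
        a,b=ub[i],ub[(i+1)%4]; n=np.array([(b-a)[1],-(b-a)[0]]); n/=np.linalg.norm(n); n*=np.sign(n@((a+b)/2-cen)); pts=[]
        for k in np.linspace(lo,hi,60):
            for o in (np.arange(w,-w,-.25) if outer else np.arange(-w,w,.25)):
                p=a+k*(b-a)+o*n
                if 0<=p[0]<639 and 0<=p[1]<479 and cv2.getRectSubPix(m,(1,1),(float(p[0]),float(p[1])))[0,0]>.5: pts.append(p);break
        pts=np.array(pts,np.float32); l=cv2.fitLine(pts,cv2.DIST_HUBER,0,.01,.01).ravel(); L.append(np.cross([l[2],l[3],1],[l[2]+l[0],l[3]+l[1],1]))
        n_.append((len(pts),float(np.median(np.abs((pts-l[2:])@[-l[1],l[0]])).round(2))))
    cs=np.array([np.cross(L[i-1],L[i]) for i in range(4)]); return cs[:,:2]/cs[:,2:],n_
def woodmask(im):
    h=cv2.cvtColor(im,cv2.COLOR_BGR2HSV); return (h[...,1]>70)&(h[...,0]>8)&(h[...,0]<30)&(h[...,2]>50)
def tpts(v,b,P=TP):
    a=v[3]; x=P[:,0]+70; X=np.c_[x*np.cos(a)-P[:,2]*np.sin(a)-70,P[:,1],18+x*np.sin(a)+P[:,2]*np.cos(a)]
    return np.c_[wor(b,wor(v[:3],X[:,:2])),X[:,2]]
def measure(tg,b0=(551.3,30,.155),name=None):
    c=cam("wrist"); W=woodmask(c["img"])
    ub=proj(c,np.c_[wor(b0,BC),np.full(4,18.)])[[2,1+2,0,1]]
    cb,n1=quad(c,ub,W,True,[(.08,.92),(.1,.6),(.3,.7),(.4,.92)]); b,r=board(c,cb[[2,3,0,1]])
    ut=proj(c,tpts(tg,b))[:4]; ct,n2=quad(c,ut,W,False,[(.1,.9),(.1,.7),(.3,.7),(.3,.9)])
    q=least_squares(lambda v:(proj(c,tpts(v,b))[:4]-ct).ravel(),tg)
    h=proj(c,tpts(q.x,b)); print("board",b.round(3),r,n1,"\ntmpl",q.x.round(4),q.fun.round(1),n2,"\nholes px",h[4:].round(1).tolist())
    if name:
        v=c["img"].copy()
        for p in np.r_[h,proj(c,np.c_[wor(b,[[29,78],[29,-78],[75,110],[75,-110],[-65,-110],[-65,110]]),np.full(6,18.)])]: cv2.circle(v,tuple(p.round().astype(int).tolist()),3,(0,0,255),1)
        cv2.imwrite(name,cv2.resize(v,(800,600),interpolation=cv2.INTER_CUBIC))
    s=env.get_state(); print(s["time_s"],s["ee_pos"].round(1),"tcp in board",loc(b,s["ee_pos"][:2]).round(1))
    return c,b,q.x
E
python3 - <<'E'
from h import *
measure([-10,0,0,.1],name="pics/w4.png")
E
```

```text
board [5.51056e+02 2.91520e+01 1.52000e-01] [[1.7, 1.1], [-2.2, 3.3], [-2.7, -1.2], [3.1, -0.3]] [(60, 0.07999999821186066), (60, 0.12999999523162842), (60, 0.14000000059604645), (60, 0.12999999523162842)] 
tmpl [-8.1927 -1.6615  0.028   0.1139] [ 0.5 -0.  -1.6  0.6  1.2  0.   0.1 -1. ] [(60, 0.1899999976158142), (60, 0.3799999952316284), (60, 0.2199999988079071), (60, 0.17000000178813934)] 
holes px [[219.1, 285.5], [419.4, 280.7]]
16.25 [520.9  23.1 144.4] tcp in board [[-30.8  -1.4]]
```

View pics/w4.png

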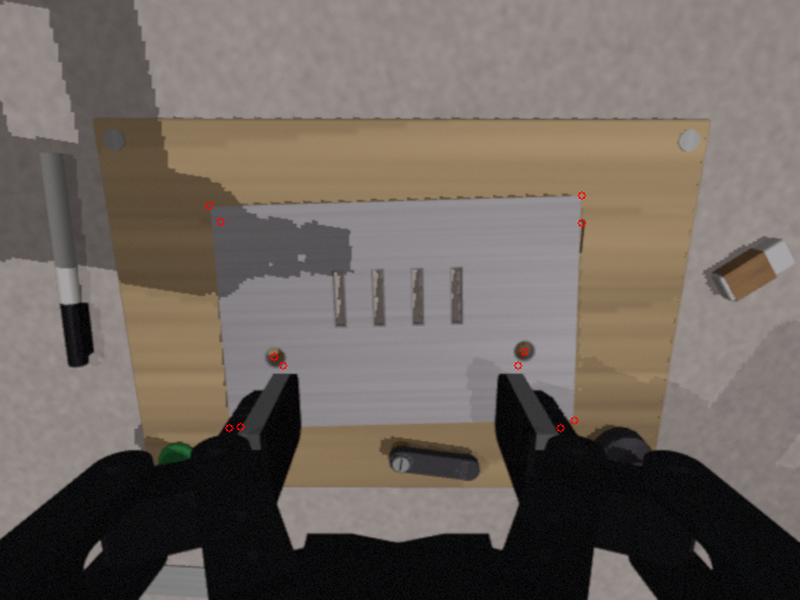

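The overlay matches. The template is now at (-8.2, -1.7 mm) with yaw 0.028, and its holes are at (274,356) and (524,351) in the enlarged view. The final squaring push will drag it toward -y, so I'll first nudge it about 3 mm toward +y at the right edge.

Call:
{"api": "carry_out", "payload": {
  "grip": [0.06,0.06,0.06,0.06,0.06,0.06,0.06,0.06,0.06,0.06,0.06,0.06,0.06,0.06,0.06,0.06,0.06],
  "linear": [
    [0.01,-0.025,0],
    [0.01,-0.025,0],
    [0.01,-0.025,0],
    [0.01,-0.025,0],
    [0.01,-0.025,0],
    [0.013,-0.029,-0.02],
    [0,0,-0.03],
    [0,0,-0.03],
    [0,0,-0.03],
    [0,0,-0.02],
    [0,0,-0.015],
    [0,0,-0.01],
    [0,0,-0.005],
    [0,0,-0.003],
    [0,0,0],
    [0,0,0],
    [0,0,0]
  ],
  "yaw": [0,0,0,0,0,0,0,0,0,0,0,0,0,0,0,0,0]
}}

```text
time_s: 17.95
ee_pos: [584.4, -131.0, -17.9]
ee_rot: [0.001, -0.077, 0.997, -0.0]
force: [0.4, -0.5, -1.5]
grip_width: 60.2
grip_force: 0.0
```

Run:
```python
from h import *
s=env.get_state(); print(s["time_s"],s["ee_pos"],s["force"],loc([551.1,29.5,.153],s["ee_pos"][:2]))
```

```text
17.95 [ 584.44073546 -130.98682669  -17.9410333 ] [ 0.37332149 -0.48295927 -1.5082834 ] [[   8.49246225 -163.69332383]]
```

Call:
{"api": "carry_out", "payload": {
  "grip": [0.06,0.06,0.06,0.06,0.06],
  "linear": [
    [-0.0002,0.0015,0],
    [-0.0002,0.0015,0],
    [-0.0002,0.0015,0],
    [-0.0002,0.0015,0],
    [0,0,0]
  ],
  "yaw": [0,0,0,0,0]
}}

```text
time_s: 18.45
ee_pos: [583.0, -124.6, -18.7]
ee_rot: [-0.0, -0.077, 0.997, 0.0]
force: [-0.1, 0.0, -1.9]
grip_width: 60.1
grip_force: 0.0
```

Call:
{"api": "carry_out", "payload": {
  "grip": [0.06,0.06,0.06],
  "linear": [
    [-0.0002,0.001,0],
    [-0.0002,0.001,0],
    [0,0,0]
  ],
  "yaw": [0,0,0]
}}

```text
time_s: 18.75
ee_pos: [582.7, -122.8, -18.7]
ee_rot: [-0.0, -0.077, 0.997, 0.0]
force: [1.1, -0.7, -0.9]
grip_width: 60.0
grip_force: 0.0
```

Call:
{"api": "carry_out", "payload": {
  "grip": [0.06,0.06,0.06],
  "linear": [
    [-0.0002,0.001,0],
    [-0.0002,0.001,0],
    [0,0,0]
  ],
  "yaw": [0,0,0]
}}

```text
time_s: 19.05
ee_pos: [582.6, -121.2, -18.6]
ee_rot: [0.0, -0.077, 0.997, -0.0]
force: [-0.2, -1.8, -0.8]
grip_width: 60.1
grip_force: 0.9
```

Call:
{"api": "carry_out", "payload": {
  "grip": [0.06,0.06,0.06],
  "linear": [
    [-0.0002,0.001,0],
    [-0.0002,0.001,0],
    [0,0,0]
  ],
  "yaw": [0,0,0]
}}

```text
time_s: 19.35
ee_pos: [582.0, -118.8, -18.6]
ee_rot: [0.0, -0.077, 0.997, 0.0]
force: [0.5, -2.2, -1.9]
grip_width: 60.0
grip_force: 1.0
```

Call:
{"api": "carry_out", "payload": {
  "grip": [0.06,0.06,0.06,0.06,0.06,0.06,0.06,0.06,0.06,0.06,0.06,0.06,0.06,0.06,0.06,0.06,0.06,0.06],
  "linear": [
    [0,-0.002,0],
    [0,-0.006,0],
    [0,0,0.02],
    [0,0,0.03],
    [0,0,0.04],
    [-0.01,0.02,0.04],
    [-0.013,0.025,0.035],
    [-0.013,0.025,0],
    [-0.013,0.025,0],
    [-0.013,0.025,0],
    [-0.01,0.025,0],
    [0,0,0],
    [0,0,0],
    [0,0,0],
    [0,0,0],
    [0,0,0],
    [0,0,0],
    [0,0,0]
  ],
  "yaw": [0,0,0,0,0,0,0,0,0,0,0,0,0,0,0,0,0,0]
}}

```text
time_s: 21.15
ee_pos: [510.0, 17.9, 146.2]
ee_rot: [-0.0, -0.077, 0.997, 0.0]
force: [0.6, -0.2, -0.9]
grip_width: 60.0
grip_force: 0.0
```

Run:
```python
from h import *
measure([-8,0,.03,.11],name="pics/w5.png")
```

```text
board [5.51058e+02 2.93190e+01 1.54000e-01] [[2.0, 2.3], [-2.1, 2.1], [-2.7, -0.6], [2.8, -0.9]] [(60, 0.05000000074505806), (60, 0.20999999344348907), (60, 0.0), (60, 0.2199999988079071)] 
tmpl [-8.7906  0.8442  0.0319  0.119 ] [ 0.1 -0.1 -0.5  0.3  0.4 -0.1  0.  -0.1] [(60, 0.1599999964237213), (60, 0.25), (60, 0.20000000298023224), (60, 0.2199999988079071)] 
holes px [[228.5, 298.1], [426.1, 292.3]]
21.2 [510.   17.9 146.3] tcp in board [[-42.4  -5. ]]
```

Call:
{"api": "carry_out", "payload": {
  "grip": [0.06,0.06,0.06,0.06,0.06,0.06,0.06,0.06,0.06,0.06,0.06,0.06,0.06,0.06,0.06],
  "linear": [
    [-0.02,-0.0013,0],
    [-0.02,-0.0015,0],
    [-0.02,-0.0015,0],
    [0,0,-0.02],
    [0,0,-0.03],
    [0,0,-0.03],
    [0,0,-0.03],
    [0,0,-0.02],
    [0,0,-0.015],
    [0,0,-0.01],
    [0,0,-0.008],
    [0,0,-0.003],
    [0,0,-0.001],
    [0,0,0],
    [0,0,0]
  ],
  "yaw": [0,0,0,0,0,0,0,0,0,0,0,0,0,0,0]
}}

```text
time_s: 22.7
ee_pos: [450.4, 13.8, -20.2]
ee_rot: [0.001, -0.077, 0.997, 0.0]
force: [-0.0, 1.3, -2.5]
grip_width: 59.8
grip_force: 0.0
```

Run:
```python
from h import *
s=env.get_state(); print(s["time_s"],s["ee_pos"],s["force"],loc([551.06,29.3,.154],s["ee_pos"][:2]))
```

```text
22.7 [450.41539096  13.84047062 -20.15618165] [-0.00434535  1.30279024 -2.4910312 ] [[-101.82489034    0.16150666]]
```

Pushing 20 mm now, then finer steps.

Call:
{"api": "carry_out", "payload": {
  "grip": [0.06,0.06,0.06,0.06,0.06,0.06,0.06,0.06,0.06,0.06,0.06],
  "linear": [
    [0.002,0.0003,0],
    [0.002,0.0003,0],
    [0.002,0.0003,0],
    [0.002,0.0003,0],
    [0.002,0.0003,0],
    [0.002,0.0003,0],
    [0.002,0.0003,0],
    [0.002,0.0003,0],
    [0.002,0.0003,0],
    [0.002,0.0003,0],
    [0,0,0]
  ],
  "yaw": [0,0,0,0,0,0,0,0,0,0,0]
}}

```text
time_s: 23.8
ee_pos: [470.8, 16.9, -20.7]
ee_rot: [0.001, -0.077, 0.997, 0.0]
force: [-1.1, 0.4, -2.6]
grip_width: 59.9
grip_force: 0.7
```

Call:
{"api": "carry_out", "payload": {
  "grip": [0.06,0.06,0.06],
  "linear": [
    [0.001,0.0002,0],
    [0.001,0.0001,0],
    [0,0,0]
  ],
  "yaw": [0,0,0]
}}

```text
time_s: 24.1
ee_pos: [473.6, 17.1, -20.3]
ee_rot: [0.002, -0.077, 0.997, -0.0]
force: [0.6, 0.2, -1.4]
grip_width: 60.0
grip_force: 0.0
```

Call:
{"api": "carry_out", "payload": {
  "grip": [0.06,0.06,0.06],
  "linear": [
    [0.001,0.0002,0],
    [0.001,0.0001,0],
    [0,0,0]
  ],
  "yaw": [0,0,0]
}}

```text
time_s: 24.4
ee_pos: [474.6, 17.5, -20.5]
ee_rot: [0.001, -0.077, 0.997, 0.0]
force: [-0.4, 0.3, -1.1]
grip_width: 60.0
grip_force: 0.0
```

Call:
{"api": "carry_out", "payload": {
  "grip": [0.06,0.06,0.06],
  "linear": [
    [0.001,0.0002,0],
    [0.0005,0.0001,0],
    [0,0,0]
  ],
  "yaw": [0,0,0]
}}

```text
time_s: 24.7
ee_pos: [475.6, 17.7, -20.7]
ee_rot: [0.0, -0.077, 0.997, 0.0]
force: [-0.4, 0.2, -1.7]
grip_width: 60.2
grip_force: 0.0
```

Call:
{"api": "carry_out", "payload": {
  "grip": [0.06,0.06,0.06],
  "linear": [
    [0.001,0.0002,0],
    [0,0,0],
    [0,0,0]
  ],
  "yaw": [0,0,0]
}}

```text
time_s: 25.0
ee_pos: [476.1, 17.9, -20.7]
ee_rot: [-0.0, -0.077, 0.997, 0.0]
force: [-1.0, 0.0, -1.0]
grip_width: 59.9
grip_force: 0.4
```

Call:
{"api": "carry_out", "payload": {
  "grip": [0.06,0.06,0.06,0.06,0.06,0.06,0.06,0.06,0.06,0.06,0.06,0.06,0.06,0.06,0.06],
  "linear": [
    [-0.003,0,0],
    [-0.007,-0.001,0],
    [0,0,0.015],
    [0,0,0.03],
    [0,0,0.04],
    [0.01,0,0.04],
    [0.015,0.001,0.042],
    [0.019,0.001,0],
    [0,0,0],
    [0,0,0],
    [0,0,0],
    [0,0,0],
    [0,0,0],
    [0,0,0],
    [0,0,0]
  ],
  "yaw": [0,0,0,0,0,0,0,0,0,0,0,0,0,0,0]
}}

```text
time_s: 26.5
ee_pos: [510.3, 18.9, 146.2]
ee_rot: [-0.0, -0.077, 0.997, 0.0]
force: [-0.9, -0.5, -1.9]
grip_width: 60.0
grip_force: 0.0
```

Run:
```python
from h import *
measure([5,0,0,.02],name="pics/w6.png")
```

```text
board [5.5102e+02 2.9268e+01 1.5300e-01] [[2.2, 1.6], [-2.3, 2.0], [-2.6, -0.6], [2.7, -0.4]] [(60, 0.1599999964237213), (60, 0.05999999865889549), (60, 0.07000000029802322), (60, 0.2199999988079071)] 
tmpl [4.5811e+00 6.8000e-03 7.0000e-04 8.8000e-03] [ 0.1  0.1 -0.2  0.1  0.2 -0.  -0.1 -0.2] [(60, 0.029999999329447746), (60, 0.20000000298023224), (60, 0.029999999329447746), (60, 0.14000000059604645)] 
holes px [[228.9, 306.2], [418.1, 306.2]]
26.55 [510.4  18.9 146.3] tcp in board [[-41.8  -4. ]]
```

View pics/w6.png

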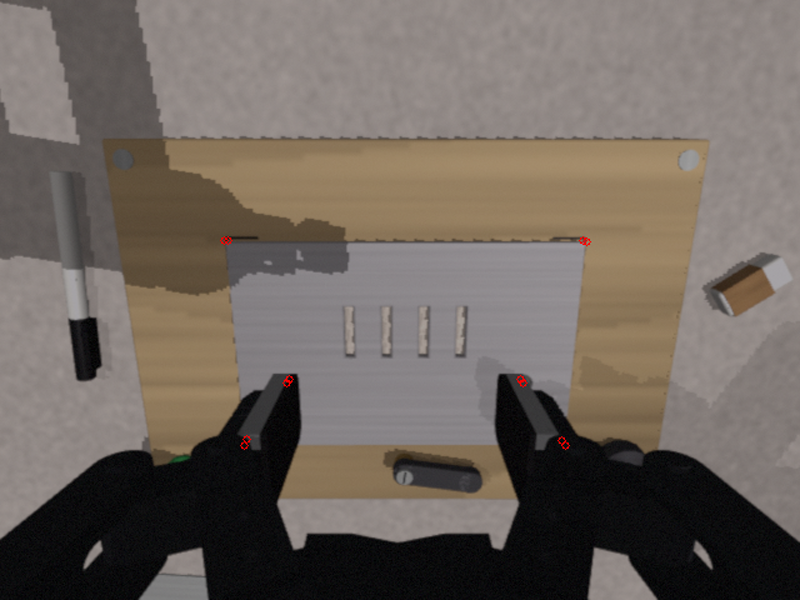

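The template is seated: the fit gives (4.6, 0.0) mm, yaw 0.001 and flat, with its near corners on the ink marks at (226,241) and (585,241). The button pivot is at (404,478) and its tip at about (478,480). Next I'll shut the fingers and feel the board for their tip height.

Call:
{"api": "carry_out", "payload": {
  "grip": [0,0,0,0,0,0,0,0,0,0,0,0,0,0],
  "linear": [
    [-0.021,-0.002,0],
    [-0.021,-0.002,0],
    [-0.02,-0.0015,0],
    [0,0,-0.02],
    [0,0,-0.03],
    [0,0,-0.03],
    [0,0,-0.025],
    [0,0,-0.02],
    [0,0,-0.015],
    [0,0,-0.01],
    [0,0,-0.004],
    [0,0,0],
    [0,0,0],
    [0,0,0]
  ],
  "yaw": [0,0,0,0,0,0,0,0,0,0,0,0,0,0]
}}

```text
time_s: 27.95
ee_pos: [449.1, 13.4, -7.0]
ee_rot: [0.001, -0.077, 0.997, -0.0]
force: [0.2, 0.2, -1.5]
grip_width: -0.2
grip_force: 0.0
```

Call:
{"api": "carry_out", "payload": {
  "grip": [0,0,0,0],
  "linear": [
    [0,0,-0.001],
    [0,0,-0.001],
    [0,0,-0.001],
    [0,0,0]
  ],
  "yaw": [0,0,0,0]
}}

```text
time_s: 28.35
ee_pos: [448.3, 13.4, -10.8]
ee_rot: [-0.0, -0.077, 0.997, 0.0]
force: [-0.4, 0.2, -0.8]
grip_width: 0.2
grip_force: 0.0
```

Call:
{"api": "carry_out", "payload": {
  "grip": [0,0,0,0],
  "linear": [
    [0,0,-0.001],
    [0,0,-0.001],
    [0,0,0],
    [0,0,0]
  ],
  "yaw": [0,0,0,0]
}}

```text
time_s: 28.75
ee_pos: [448.4, 13.4, -12.7]
ee_rot: [-0.0, -0.077, 0.997, 0.0]
force: [-0.1, 1.2, -1.6]
grip_width: 0.2
grip_force: 0.0
```

Call:
{"api": "carry_out", "payload": {
  "grip": [0,0,0,0],
  "linear": [
    [0,0,-0.001],
    [0,0,-0.001],
    [0,0,0],
    [0,0,0]
  ],
  "yaw": [0,0,0,0]
}}

```text
time_s: 29.15
ee_pos: [448.4, 13.4, -14.7]
ee_rot: [-0.0, -0.077, 0.997, 0.0]
force: [-0.8, -0.4, -1.5]
grip_width: 0.1
grip_force: 0.0
```

Call:
{"api": "carry_out", "payload": {
  "grip": [0,0,0,0],
  "linear": [
    [0,0,-0.001],
    [0,0,-0.001],
    [0,0,0],
    [0,0,0]
  ],
  "yaw": [0,0,0,0]
}}

```text
time_s: 29.55
ee_pos: [448.4, 13.4, -16.7]
ee_rot: [-0.0, -0.077, 0.997, 0.0]
force: [-0.6, -0.1, -1.7]
grip_width: -0.1
grip_force: 0.0
```

Call:
{"api": "carry_out", "payload": {
  "grip": [0,0,0,0],
  "linear": [
    [0,0,-0.001],
    [0,0,-0.001],
    [0,0,0],
    [0,0,0]
  ],
  "yaw": [0,0,0,0]
}}

```text
time_s: 29.95
ee_pos: [448.6, 13.4, -18.0]
ee_rot: [0.0, -0.077, 0.997, 0.0]
force: [-2.2, 0.5, 7.1]
grip_width: 0.0
grip_force: 4.0
```

Call:
{"api": "carry_out", "payload": {
  "grip": [0,0,0,0],
  "linear": [
    [0,0,-0.001],
    [0,0,-0.001],
    [0,0,0],
    [0,0,0]
  ],
  "yaw": [0,0,0,0]
}}

```text
time_s: 30.35
ee_pos: [448.6, 13.4, -18.1]
ee_rot: [0.001, -0.077, 0.997, -0.0]
force: [-6.8, -0.5, 28.3]
grip_width: -0.4
grip_force: 14.4
```

Call:
{"api": "carry_out", "payload": {
  "grip": [0,0,0,0,0,0,0,0,0,0,0,0,0,0,0,0],
  "linear": [
    [0,0,0.02],
    [0,0,0.04],
    [0.02,0.007,0.04],
    [0.033,0.012,0],
    [0.033,0.012,0],
    [0.033,0.012,0],
    [0.033,0.012,0],
    [0.033,0.012,0],
    [0.026,0.008,0],
    [0.01,0.004,0],
    [0,0,-0.02],
    [0,0,-0.03],
    [0,0,-0.02],
    [0,0,0],
    [0,0,0],
    [0,0,0]
  ],
  "yaw": [0,0,0,0,0,0,0,0,0,0,0,0,0,0,0,0]
}}

```text
time_s: 31.95
ee_pos: [670.3, 92.4, 11.0]
ee_rot: [0.001, -0.077, 0.997, 0.0]
force: [0.2, 0.4, -0.7]
grip_width: -0.3
grip_force: 0.0
```

Run:
```python
from h import *
s=env.get_state(); b=[551.05,29.3,.1535]; print(s["time_s"],s["ee_pos"],s["force"],loc(b,s["ee_pos"][:2]))
P=[s["ee_pos"][:2]]
for th in np.linspace(-.25,1.5,15):
    c,sn=np.cos(th),np.sin(th); r=38+14.5*c-11*sn; k=8+11*c+14.5*abs(sn)
    P.append(wor(b,[[93-r*sn+k*c, r*c+k*sn]])[0])
P=np.array(P); print(np.diff(P,axis=0).round(1).tolist()); print(loc(b,P).round(1).tolist())
```

```text
31.95 [670.31223436  92.44140016  10.98371892] [ 0.15456291  0.41638202 -0.69434437] [[127.51413578  44.16403666]]
[[0.1, 3.5], [-8.2, 2.0], [-8.4, 0.5], [-4.9, -0.0], [-4.8, -0.6], [-4.7, -1.2], [-4.5, -1.8], [-4.2, -2.4], [-3.9, -2.9], [-3.5, -3.3], [-3.1, -3.7], [-2.6, -4.1], [-2.1, -4.4], [-1.5, -4.6], [-0.9, -4.8]]
[[127.5, 44.2], [128.1, 47.6], [120.3, 50.8], [112.0, 52.5], [107.2, 53.2], [102.3, 53.3], [97.5, 52.8], [92.8, 51.7], [88.3, 50.0], [84.0, 47.8], [80.0, 45.0], [76.3, 41.8], [73.2, 38.1], [70.5, 34.1], [68.3, 29.7], [66.7, 25.2]]
```

Call:
{"api": "carry_out", "payload": {
  "grip": [0,0,0,0,0,0,0,0,0,0,0,0,0,0],
  "linear": [
    [0,0.003,-0.01],
    [0,0,-0.007],
    [0,0,-0.0025],
    [0,0,0],
    [0,0,0],
    [-0.004,0.001,0],
    [-0.004,0.001,0],
    [-0.004,0.0005,0],
    [-0.0045,0,0],
    [-0.005,0,0],
    [-0.005,-0.0005,0],
    [-0.0047,-0.0012,0],
    [0,0,0],
    [0,0,0]
  ],
  "yaw": [0,0,0,0,0,0,0,0,0,0,0,0,0,0]
}}

```text
time_s: 33.35
ee_pos: [637.8, 96.1, -10.2]
ee_rot: [-0.0, -0.077, 0.997, 0.0]
force: [0.3, -0.5, -1.7]
grip_width: 0.3
grip_force: 0.0
```

Call:
{"api": "carry_out", "payload": {
  "grip": [0,0,0,0,0,0,0],
  "linear": [
    [-0.002,-0.001,0.002],
    [-0.0042,-0.0022,0],
    [-0.004,-0.0026,0],
    [-0.0037,-0.0031,0],
    [-0.0033,-0.0035,0],
    [-0.0028,-0.004,0],
    [0,0,0]
  ],
  "yaw": [0,0,0,0,0,0,0]
}}

```text
time_s: 34.05
ee_pos: [617.5, 79.0, -8.2]
ee_rot: [-0.001, -0.077, 0.997, -0.0]
force: [0.9, -0.2, -1.5]
grip_width: 0.2
grip_force: 0.0
```

Run:
```python
from h import *
s=env.get_state(); b=[551.05,29.3,.1535]; print(s["time_s"],s["ee_pos"],s["force"],s["grip_force"],loc(b,s["ee_pos"][:2]))
t=wor(b,[[66.7,25.2]])[0]; print(t-s["ee_pos"][:2])
c=cam("top"); v=c["img"][130:230,230:360]; cv2.imwrite("pics/t7.png",cv2.resize(v,(780,600),interpolation=cv2.INTER_CUBIC))
```

```text
34.05 [617.5028685   79.04654174  -8.24988383] [ 0.93633847 -0.19119391 -1.53522579] 1.2827500728285202e-07 [[73.27765717 39.00111674]]
[ -4.39015511 -14.64455308]
```

Call:
{"api": "carry_out", "payload": {
  "grip": [0,0,0,0,0,0],
  "linear": [
    [-0.0019,-0.003,0],
    [-0.0013,-0.004,0],
    [-0.0008,-0.004,0],
    [-0.0004,-0.0036,0],
    [0,0,0],
    [0,0,0]
  ],
  "yaw": [0,0,0,0,0,0]
}}

```text
time_s: 34.7
ee_pos: [614.1, 64.8, -8.1]
ee_rot: [0.0, -0.077, 0.997, -0.0]
force: [-0.1, 0.5, -1.1]
grip_width: -0.1
grip_force: 0.0
```

Call:
{"api": "carry_out", "payload": {
  "grip": [0,0,0,0],
  "linear": [
    [0.0002,-0.001,0],
    [0.0002,-0.001,0],
    [0,0,0],
    [0,0,0]
  ],
  "yaw": [0,0,0,0]
}}

```text
time_s: 35.1
ee_pos: [614.2, 63.3, -8.2]
ee_rot: [-0.0, -0.077, 0.997, 0.0]
force: [-1.0, 0.2, -1.2]
grip_width: 0.0
grip_force: 0.3
```

Run:
```python
from h import *
s=env.get_state(); b=[551.05,29.3,.1535]; print(s["time_s"],s["ee_pos"],s["force"],s["grip_force"],loc(b,s["ee_pos"][:2]))
```

```text
35.1 [614.23366792  63.25117893  -8.1736115 ] [-1.03014466  0.2271823  -1.18170065] 0.30196634608728345 [[67.63181794 23.8913299 ]]
```

Call:
{"api": "carry_out", "payload": {
  "grip": [0,0,0,0,0,0,0.085,0.085,0.085,0.085,0.085,0.085,0.085,0.085,0.085,0.085],
  "linear": [
    [0.0002,-0.001,0],
    [0,0,0],
    [-0.0005,0.003,0],
    [-0.0005,0.005,0],
    [0,0,0.02],
    [0,0,0.03],
    [0,0,0.03],
    [-0.01,-0.007,0.03],
    [-0.012,-0.015,0.03],
    [-0.012,-0.015,0.013],
    [0,0,0],
    [0,0,0],
    [0,0,0],
    [0,0,0],
    [0,0,0],
    [0,0,0]
  ],
  "yaw": [0,0,0,0,0,0,0,0,0,0,0,0,0,0,0,0]
}}

```text
time_s: 36.7
ee_pos: [579.4, 33.5, 144.2]
ee_rot: [-0.001, -0.077, 0.997, 0.0]
force: [-1.3, 0.8, -0.3]
grip_width: 85.3
grip_force: 0.0
```

Run:
```python
from h import *
c=cam("wrist"); b=[551.05,29.3,.1535]; s=env.get_state(); print(s["time_s"],s["ee_pos"],loc(b,s["ee_pos"][:2]))
v=c["img"].copy()
for p,z in [((93,0),33.5),((47,0),33.5),((39,0),33.5),((29,78),30),((29,-78),30)]:
    q=proj(c,np.c_[wor(b,[p]),[z]])[0]; print(p,q.round(1)); cv2.circle(v,tuple(q.round().astype(int).tolist()),2,(0,0,255),1)
# button dark mask -> orientation by PCA on backprojected pixels
g=cv2.cvtColor(c["img"],cv2.COLOR_BGR2GRAY); yy,xx=np.mgrid[0:480,0:640]
X=loc(b,back(c,np.c_[xx.ravel(),yy.ravel()],33.5)); m=(g.ravel()<75)&(X[:,0]>40)&(X[:,0]<75)&(abs(X[:,1])<18)
Q=X[m]; print(m.sum()); 
for x0 in range(40,76,5):
    k=Q[(Q[:,0]>=x0)&(Q[:,0]<x0+5),1]; print(x0,len(k),k.min().round(1) if len(k) else None,k.max().round(1) if len(k) else None)
cv2.imwrite("pics/w8.png",cv2.resize(v,(800,600),interpolation=cv2.INTER_CUBIC))
```

```text
36.75 [579.41777681  33.41604583 144.34163491] [[28.66356299 -0.26972443]]
(93, 0) [318.8 305.1]
(47, 0) [319.  249.8]
(39, 0) [319.  239.7]
(29, 78) [421.9 225.8]
(29, -78) [216.  225.6]
975
40 130 1.5 16.0
45 130 0.0 16.8
50 130 -0.7 16.1
55 132 -1.5 15.4
60 137 -3.0 14.0
65 147 -3.8 13.2
70 169 -11.6 11.8
75 0 None None
```

View pics/w8.png

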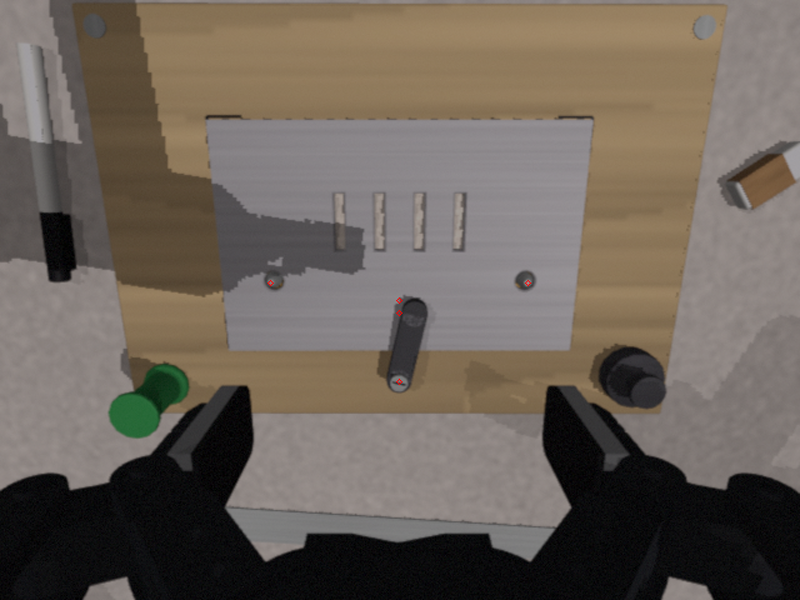

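The pins show in both holes at (273,281) and (526,281), so the template is seated. The button leans, with its tip at (414,308) and pivot at (399,381), which is about 1.38 rad. The shut fingers are thinner than I assumed, so I'll push about 7 mm more.

Call:
{"api": "carry_out", "payload": {
  "grip": [0,0,0,0,0,0,0,0,0,0,0,0,0,0,0],
  "linear": [
    [0.014,0.02,0],
    [0.0137,0.019,0],
    [0,0,-0.02],
    [0,0,-0.02],
    [0,0,-0.02],
    [0,0,-0.02],
    [0,0,-0.02],
    [0,0,-0.02],
    [0,0,-0.015],
    [0,0,-0.01],
    [0,0,-0.005],
    [0,0,-0.002],
    [0,0,0],
    [0,0,0],
    [0,0,0]
  ],
  "yaw": [0,0,0,0,0,0,0,0,0,0,0,0,0,0,0]
}}

```text
time_s: 38.25
ee_pos: [607.6, 72.3, -6.5]
ee_rot: [0.001, -0.077, 0.997, 0.0]
force: [-0.6, -1.0, -1.3]
grip_width: 0.1
grip_force: 0.0
```

Call:
{"api": "carry_out", "payload": {
  "grip": [0,0,0,0,0,0,0,0,0,0],
  "linear": [
    [0.0003,-0.002,0],
    [0.0003,-0.002,0],
    [0.0003,-0.002,0],
    [0.0003,-0.002,0],
    [0.0003,-0.002,0],
    [0.0003,-0.002,0],
    [0.0003,-0.002,0],
    [0.0002,-0.001,0],
    [0,0,0],
    [0,0,0]
  ],
  "yaw": [0,0,0,0,0,0,0,0,0,0]
}}

```text
time_s: 39.25
ee_pos: [609.7, 57.1, -7.1]
ee_rot: [0.0, -0.077, 0.997, -0.0]
force: [-0.3, 0.2, -1.7]
grip_width: -0.2
grip_force: 0.1
```

Run:
```python
from h import *
s=env.get_state(); b=[551.05,29.3,.1535]; print(s["time_s"],s["ee_pos"],s["force"],s["grip_force"],loc(b,s["ee_pos"][:2]))
```

```text
39.25 [609.67218472  57.12996804  -7.10720247] [-0.32423016  0.20619988 -1.74105526] 0.05468130319059128 [[62.18804837 18.53953352]]
```

Call:
{"api": "carry_out", "payload": {
  "grip": [0,0,0,0],
  "linear": [
    [0.0002,-0.001,0],
    [0.0002,-0.001,0],
    [0,0,0],
    [0,0,0]
  ],
  "yaw": [0,0,0,0]
}}

```text
time_s: 39.65
ee_pos: [609.9, 55.2, -7.2]
ee_rot: [0.0, -0.077, 0.997, 0.0]
force: [-0.7, 1.1, -2.2]
grip_width: 0.1
grip_force: 0.2
```

Call:
{"api": "carry_out", "payload": {
  "grip": [0,0,0,0,0.085,0.085,0.085,0.085,0.085,0.085,0.085,0.085,0.085,0.085],
  "linear": [
    [-0.0005,0.003,0],
    [-0.0005,0.007,0],
    [0,0,0.02],
    [0,0,0.03],
    [0,0,0.03],
    [-0.01,-0.007,0.03],
    [-0.01,-0.01,0.03],
    [-0.009,-0.016,0.012],
    [0,0,0],
    [0,0,0],
    [0,0,0],
    [0,0,0],
    [0,0,0],
    [0,0,0]
  ],
  "yaw": [0,0,0,0,0,0,0,0,0,0,0,0,0,0]
}}

```text
time_s: 41.05
ee_pos: [579.8, 32.4, 144.2]
ee_rot: [-0.001, -0.077, 0.997, 0.0]
force: [0.2, 1.4, -0.7]
grip_width: 85.0
grip_force: 0.0
```

```bash
cat > btn.py <<'E'
from h import *
def btn():
    c=cam("wrist"); b=[551.05,29.3,.1535]; s=env.get_state(); print(s["time_s"],loc(b,s["ee_pos"][:2]))
    g=cv2.cvtColor(c["img"],cv2.COLOR_BGR2GRAY); yy,xx=np.mgrid[0:480,0:640]
    X=loc(b,back(c,np.c_[xx.ravel(),yy.ravel()],33.5)); m=(g.ravel()<62)&(X[:,0]>42)&(X[:,0]<85)&(abs(X[:,1])<22)
    Q=X[m]; r=[]
    for x0 in range(44,84,4):
        k=Q[(Q[:,0]>=x0)&(Q[:,0]<x0+4),1]
        if len(k)>20: r.append((x0+2,np.percentile(k,3),np.percentile(k,97)))
    r=np.array(r); print(r.round(1).tolist())
    for j in (1,2): print("slope",np.polyfit(r[:,0],r[:,j],1).round(3))
    cv2.imwrite("pics/b%.0f.png"%(s["time_s"]*10),c["img"])
    v=cv2.resize(c["img"][170:330,260:400],None,fx=3,fy=3,interpolation=cv2.INTER_CUBIC); cv2.imwrite("pics/c%.0f.png"%(s["time_s"]*10),v)
btn()
E
python3 btn.py
python3 - <<'E'
# same measure on the earlier picture region for reference of threshold
import cv2;im=cv2.imread('pics/w8.png',0);print(im[340,380:440:4],im[320,380:440:4])
im=cv2.imread(sorted(__import__('glob').glob('pics/b*.png'))[-1],0);print(im[272,290:350:3],im[256,290:350:3])
E
```

```text
41.1 [[28.90291024 -1.33299598]]
[[46.0, -5.7, 8.1], [50.0, -5.7, 8.1], [54.0, -6.4, 8.1], [58.0, -6.5, 8.1], [62.0, -6.5, 8.2], [66.0, -6.5, 7.5], [70.0, -6.5, 7.5], [74.0, -7.3, 7.5], [78.0, -7.3, 7.6], [82.0, -8.0, 7.6]]
slope [-0.056 -3.037]
slope [-0.02   9.143]
[133 134 128  81  42  51  51  52  51  50  57 121 133 136 136] [133 132 133 119  79  40  66  73  62  65  70  56 121 120 133]
[133 135 133 134 134 134  84  65  49  53  50  53  52  44  99 121 134 135
 134 135] [132 133 133 134 133 133  84  72  49  51  54  55  55  61  65 119 131 135
 135 135]
```

Run:
```python
from h import *
c=cam("wrist"); b=[551.05,29.3,.1535]; tg=[4.6,0,0,.005]
ut=proj(c,tpts(np.array(tg),b))[:4]; ct,n=quad(c,ut,woodmask(c["img"]),False,[(.1,.9),(.1,.9),(.1,.35),(.1,.9)],8)
q=least_squares(lambda v:(proj(c,tpts(v,b))[:4]-ct).ravel(),tg); print(q.x.round(4),q.fun.round(1),n)
```

```text
[5.5228e+00 8.2600e-02 1.3000e-03 7.8000e-03] [ 0.4  0.2 -0.1  0.2  0.2 -0.4 -0.4 -0.1] [(60, 0.05999999865889549), (60, 0.14000000059604645), (60, 0.0), (60, 0.20000000298023224)]
```

The template is still seated and flat, and the button is square to within about 2°. The gripper is clear of everything, so I'm handing in.

```bash
python3 -c "
from cell import env
print(env.close_job())"
```

```text
the job is handed in; nothing more can be done
None
```

The template is seated flat over both pins, the turn-button is square across its far edge to within about 2° (about 1.53 rad by image measurement), and the job was handed in at about 41 s with no verdict returned.

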